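# Put the caramels away in the snap-lid jar

### The arm

A 7-joint arm with a two-finger parallel gripper is mounted at the origin on the work surface. World frame = base frame: x ahead of the robot, y to its left, z up, the work surface at z = 0. Lengths are in m, angles in rad, forces in N, time in s.
With the tool pointing down it reaches from about 0.35 to 0.9 m from the base axis. Payload 7.2 kg.
Tool frame: the origin (TCP) lies midway between the tips of the shut fingers; the grasp point (between the pads) lies 19 mm behind it (tcp_to_grasp is the distance from the TCP to the grasp point, in m); z points along the fingers, y is the line along which they close (so a half turn about z gives the same grasp; the last joint's range is limited). The gripper opens to 88 mm and grips with 3 to 60 N. Pads are 20 mm wide; open, the fingers measure 115 mm over their backs; the gripper's body (75 mm by 178 mm) begins 61 mm behind the grasp point.
Start: joints at [1.138, 0.411, -0.013, 1.596, 0.006, 1.134, -0.082], TCP at [0.223, -0.584, 0.223] pointing down, gripper open.
Joint ranges: [-2.95, 2.95], [-0.29, 1.99], [-1.47, 1.44], [0.14, 2.54], [-1.03, 4.17], [0.13, 1.85], [-2.86, 2.86]. Speed limits (rad/s): [2.39, 2.39, 3.01, 3.01, 3.14, 3.14, 3.14].

### API

Orientations are given as a unit quaternion [x, y, z, w].
In Python, from cell import * gives the robot as it stands. The module is installed in compiled form; this text tells all that it offers.
- The arm moves only by the tool jog_arm, never from a script. Its argument "increments" is a list of rows, each a list of 5 numbers: the shift along the tool's x, y, z in m, then the turn about the tool's z in rad, then the closure, from -1 (fully open) to 1 (shut). A call has 1 to 10 rows; each row shifts and turns the commanded pose from where the row before left it, along the tool's axes as they then stand; what a row does not reach is not made up. A row lasts 1/10 s, in which the tool goes at most 50 mm and 8.59 degrees, less where a joint would pass 70% of its speed; a pose out of reach is approached as far as the arm can. A call with a gripper value outside its range is refused whole. The fingers move at their own pace and stop on an object; "grip_force" is the grip in N (left out, the last holds). Time passes only in rows, so rows that do not move let the fingers close. It gives the time, the measured TCP pose, the force, the opening and the grip force at its end, in the units of the state.
- observe(): the state, without advancing time (a new reading comes with each control period).
- camera(name): name is "scene" or "side" or "wrist"; returns a dict with "color" (384x512x3 uint8, red, green, blue), "depth" (384x512 float32, m along the optical axis (not along the pixel's ray), 0 where there is no reading), "intrinsics" (3x3 intrinsics, pixels), "distortion" ([k1, k2, p1, p2, k3] as OpenCV has them; the pictures are not rectified), "R" (3x3) and "t" (3): a world point X has camera coordinates R X + t; the wrist camera has in their place "hand_eye" (4x4, takes a point from camera to tool coordinates, whose origin is the TCP and whose axes are the flange's). Camera axes: x right, y down, z forward; pixel columns grow to the right and rows downward; lengths in m; the calibration is good to about 2 mm. A picture is of the moment at which its call begins: read the wrist's pose just before it.
- hand_in(): hands the job in; it is judged then, once.
Trained networks look in a picture, given as the dict that the camera call returned (one of the last four; its "shot" number tells which), for a name from the list of things; names that differ only in an ending like _2 or _b are one class to them, and where a whole thing is asked for, a point or a joint stands for the part that bears it (a point fixed in the world has none). Each returns a list of dicts, best first, with "score" (0 to 1); they miss things now and then, are a little off and sometimes report something else, mostly with a low value. They report only what shows in the picture. A call takes as long as a camera call. They do not tell look-alikes from the thing itself.
- recognise(picture, query): "xyz" ([x, y, z] in m, in the coordinates of the camera as it stood for that picture, good to about 4 mm: the middle of the surface that is visible of it).
- mark_of(picture, query): "xyz" ([x, y, z] in m, in the coordinates of the camera as it stood for that picture, good to about 4 mm: a listed point, or the origin of a listed thing).
The state is a dict: "t": time; "qpos": joint angles; "qvel": joint speeds; "joint_torque": joint torques, N m; "eef_pos": TCP position; "eef_rot": TCP orientation; "force": force on the tool from outside, world axes, zero at the start; "moment": the same for the moment, N m; "grip_width": finger opening in m; "grip_force": force on a finger pad.
Only numpy, scipy, OpenCV 4.12 (cv2) and the standard library are available. Lean on these libraries where they do the work, as an engineer would, in place of code of your own. Each camera call takes 0.05 s, during which the arm holds its last target. There are 200 camera calls.

### The job

Tip all four caramels from the oblong snack dish into the stoneware jar and set the empty dish back down upright on the counter. Then put the lid on the jar, press it straight down until it clicks fully home all round, and keep pressing firmly: finish with your hand still pushing the lid down, not let go. Do not disturb the bottle, the tumbler or the jigger.

Things in the scene. Friction and masses are not known exactly. Their poses are not given: they have to be found in the camera images.
- counter: the dark stone worktop, top at z = 0, fixed
- jar: round white stoneware jar, open top, 0.6 kg, loose: 110 mm tall, body 102 mm diameter, its top 24 mm a neck of 93 mm; inner diameter 86 mm, inside floor 8 mm up; the rim is a rounded outward bead, 5 mm thick, 97 mm across, 87 mm inner diameter. Origin: centre of its underside, z up
- jar_mouth (a point): centre of the jar's mouth, at the height of the top of the rim (110 mm above the jar's origin)
- lid: round press-on lid, 116 mm diameter, 0.11 kg, lying right way up: wooden plate, top 24 mm above the skirt's lower edge; white plastic skirt 18 mm deep; inside it a plug, 84 mm diameter, narrowing to 72 mm over its lowest 6 mm and ending 1 mm above the skirt's edge, guides it into the mouth. Origin: centre of the skirt's lower edge, z up; when home it is 92 mm above the jar's origin
- lid_knob (a point): centre of the top of the lid's upright round wooden knob, 26 mm diameter, 24 mm tall, 48 mm above the lid's origin
- lid_lugs (a point): on the lid's axis, 11 mm above its origin, level with six sprung lugs inside the skirt. They meet the jar's bead about 8 mm before the lid is home, resist with up to about 10 N in all, then slip under it with a click (the force drops), hold on, and the plate comes to rest on the rim
- dish: oblong white porcelain snack dish, about 0.2 kg: 180 mm long (x), 60 mm wide (y), 22 mm high, floor and walls 4 mm thick; walls on both long sides and at the +x end; the -x end is open, so that things slide off there. Slippery: caramels start to slide at about 15 to 20 degrees. Can be gripped across its width. Origin: centre of its underside, z up
- dish_lip (a point): middle of the dish's open end, on the upper side of the floor (90 mm along -x from the origin, 4 mm up)
- caramel1: chunky wrapped brown caramel, 20 x 20 x 14 mm, 10 g, one of four lying on the dish. Origin: its centre
- caramel2: chunky wrapped brown caramel, 20 x 20 x 14 mm, 10 g, one of four lying on the dish. Origin: its centre
- caramel3: chunky wrapped brown caramel, 20 x 20 x 14 mm, 10 g, one of four lying on the dish. Origin: its centre
- caramel4: chunky wrapped brown caramel, 20 x 20 x 14 mm, 10 g, one of four lying on the dish. Origin: its centre
- whisky: amber bottle, 74 mm diameter, 260 mm tall, bystander. Origin: centre of its underside
- tumbler: glass tumbler, 82 mm diameter, 90 mm tall, bystander. Origin: centre of its underside
- jigger: hourglass-shaped brass measuring cup, 44 mm diameter, 80 mm tall, bystander. Origin: centre of its underside
Mind the look-alikes: they are no part of the job. Of the things that look like the lid, take the one that is farthest to the robot's right at the start.

How it is judged:
By the outcome, as a careful person would: the job done as asked, in the order asked, and still so for the second after the job is handed in, while the arm keeps its last pose, push and grip.
It also fails if it takes over 72 s, if anything falls off the work surface, if the arm or the gripper's body presses on something with over 40 N, if the wrist force passes 120 N, or if a joint passes its speed limit or range.

## Working session

There is one attempt and no reset: what is moved stays moved. The work goes in short steps, Python scripts to look and compute and a tool call to move; the robot and the scene stay as the last step left them, time stands still between calls to the robot, and variables do not carry over. Pictures are saved under pics/ and viewed, at most 10 in all, crops included, and the job is handed in when it is done.

Besides the shell and the picture viewer there is one more tool, called after "Call:" as a command line: name --pt "numbers of a row" for each row, then --argument value for the rest. jog_arm: Moves the arm, as the interface text tells. Its arguments: {"type":"object","properties":{"increments":{"type":"array","items":{"type":"array","items":{"type":"number"}}},"grip_force":{"type":"number"}},"required":["increments"]}

```bash
mkdir -p pics
cat > h.py <<'E'
from cell import *
import numpy as np, cv2
from scipy.spatial.transform import Rotation as Ro
def pose():
    s=observe(); return np.array(s["eef_pos"]), Ro.from_quat(s["eef_rot"]).as_matrix()
def shot(name):
    p,R=pose(); c=camera(name)
    if "hand_eye" in c:
        H=np.array(c["hand_eye"]); c["W"]=(R@H[:3,:3], R@H[:3,3]+p)
    else:
        Rc=np.array(c["R"]); c["W"]=(Rc.T, -Rc.T@np.array(c["t"]))
    return c
def w(c,x): return c["W"][0]@np.array(x)+c["W"][1]
def save(c,f): cv2.imwrite("pics/"+f,c["color"][:,:,::-1])
def cloud(c):
    h,wd=c["depth"].shape; u,v=np.meshgrid(np.arange(wd),np.arange(h))
    K=np.array(c["intrinsics"]); uv=np.stack([u,v],-1).reshape(-1,1,2).astype(float)
    n=cv2.undistortPoints(uv,K,np.array(c["distortion"])).reshape(h,wd,2); d=c["depth"]
    P=np.dstack([n*d[...,None],d])@c["W"][0].T+c["W"][1]; P[d==0]=np.nan; return P
def px(c,X):
    Xc=c["W"][0].T@(np.array(X)-c["W"][1])
    return cv2.projectPoints(Xc.reshape(1,3),np.zeros(3),np.zeros(3),np.array(c["intrinsics"]),np.array(c["distortion"]))[0].ravel().round()
E
python3 - <<'E'
from h import *
np.set_printoptions(precision=3,suppress=True)
s=observe(); print(s["eef_pos"],s["eef_rot"],s["force"]); print(pose()[1])
for n in ["scene","side"]:
    c=shot(n); save(c,n+"0.png"); print(n,c["W"][1])
    for q in ["jar","jar_mouth","lid","lid_knob","dish","dish_lip","caramel1","whisky","tumbler","jigger"]:
        print(q,[(round(d["score"],2),w(c,d["xyz"]).round(3).tolist(),px(c,w(c,d["xyz"])).tolist()) for d in mark_of(c,q)[:5]])
E
cd pics; python3 -c "
import cv2,numpy as np
cv2.imwrite('both.png',cv2.resize(np.vstack([cv2.imread('scene0.png'),cv2.imread('side0.png')]),(400,600)) ) "
```

```text
[ 0.223 -0.583  0.222] [ 0.983  0.181 -0.    -0.001] [0.423 0.219 0.034]
[[ 0.934  0.357 -0.001]
 [ 0.357 -0.934  0.001]
 [-0.    -0.002 -1.   ]]
scene [1.222 0.036 1.013]
jar [(0.73, [0.565, 0.015, -0.002], [262.0, 223.0])]
jar_mouth [(0.89, [0.564, 0.018, 0.113], [264.0, 203.0])]
lid [(0.9, [0.313, 0.312, 0.001], [346.0, 172.0]), (0.61, [0.391, 0.477, -0.002], [394.0, 192.0]), (0.58, [0.674, 0.321, -0.003], [357.0, 260.0]), (0.55, [0.501, 0.208, -0.002], [319.0, 212.0])]
lid_knob [(0.9, [0.392, 0.475, 0.048], [398.0, 184.0]), (0.77, [0.675, 0.322, 0.047], [361.0, 253.0]), (0.68, [0.502, 0.213, 0.046], [323.0, 204.0]), (0.65, [0.311, 0.311, 0.049], [349.0, 163.0]), (0.38, [0.536, -0.219, 0.009], [193.0, 209.0])]
dish [(0.95, [0.517, -0.204, 0.001], [199.0, 206.0])]
dish_lip [(0.83, [0.426, -0.181, 0.0], [210.0, 186.0])]
caramel1 [(0.58, [0.534, -0.218, 0.009], [194.0, 208.0]), (0.55, [0.571, -0.231, 0.011], [188.0, 217.0]), (0.41, [0.496, -0.202, 0.007], [200.0, 200.0]), (0.4, [0.461, -0.205, 0.008], [201.0, 192.0]), (0.32, [0.431, -0.183, 0.002], [209.0, 187.0])]
whisky [(0.67, [0.
[... 546 characters left out ...]
391, 0.474, 0.049], [269.0, 342.0]), (0.86, [0.5, 0.211, 0.046], [246.0, 253.0]), (0.6, [0.315, 0.305, 0.048], [308.0, 290.0]), (0.57, [0.675, 0.321, 0.051], [174.0, 272.0])]
dish [(0.95, [0.51, -0.208, -0.0], [266.0, 179.0])]
dish_lip [(0.88, [0.427, -0.187, 0.004], [288.0, 184.0]), (0.44, [0.476, -0.499, 0.004], [286.0, 137.0])]
caramel1 [(0.58, [0.496, -0.211, 0.009], [270.0, 176.0]), (0.57, [0.532, -0.223, 0.011], [261.0, 173.0]), (0.5, [0.455, -0.204, 0.011], [282.0, 179.0]), (0.38, [0.566, -0.232, 0.012], [253.0, 170.0])]
whisky [(0.96, [0.482, -0.5, 0.007], [285.0, 137.0])]
tumbler [(0.81, [0.573, 0.482, 0.001], [194.0, 342.0])]
jigger [(0.68, [0.737, -0.013, -0.001], [191.0, 204.0])]
```

View pics/scene0.png

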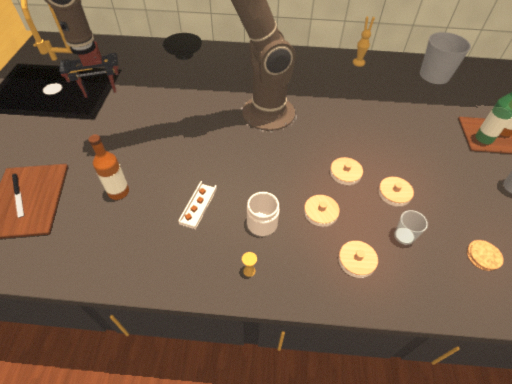

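View pics/side0.png

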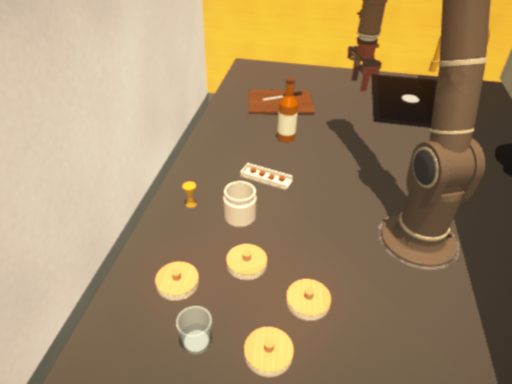

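```bash
cat >> h.py <<'E'
def plan(target,yaw,n,g=-1,p=None,R=None):
    p0,R0=pose(); p=p0 if p is None else np.array(p); R=R0 if R is None else R
    a=-np.radians(yaw)/n; d=(np.array(target)-p)/n; out=[]
    for i in range(n):
        out.append([*(R.T@d).round(3).tolist(),round(a,3),g]); R=R@Ro.from_euler("z",a).as_matrix()
    print(str(out).replace(" ","")); return target,R
E
python3 - <<'E'
from h import *
p,R=plan((.27,-.38,.222),50,6)
plan((.562,-.219,.15),94.6,12,p=p,R=R)
E
```

```text
[[0.019,-0.029,0.0,np.float64(-0.145),-1],[0.023,-0.026,0.0,np.float64(-0.145),-1],[0.027,-0.022,0.0,np.float64(-0.145),-1],[0.03,-0.018,0.0,np.float64(-0.145),-1],[0.032,-0.013,0.0,np.float64(-0.145),-1],[0.034,-0.009,0.0,np.float64(-0.145),-1]]
[[0.021,0.019,0.006,np.float64(-0.138),-1],[0.018,0.021,0.006,np.float64(-0.138),-1],[0.015,0.024,0.006,np.float64(-0.138),-1],[0.011,0.025,0.006,np.float64(-0.138),-1],[0.008,0.027,0.006,np.float64(-0.138),-1],[0.004,0.027,0.006,np.float64(-0.138),-1],[0.0,0.028,0.006,np.float64(-0.138),-1],[-0.003,0.028,0.006,np.float64(-0.138),-1],[-0.007,0.027,0.006,np.float64(-0.138),-1],[-0.011,0.026,0.006,np.float64(-0.138),-1],[-0.014,0.024,0.006,np.float64(-0.138),-1],[-0.017,0.022,0.006,np.float64(-0.138),-1]]
```

Call:
jog_arm --pt "0.019 -0.029 0.0 -0.145 -1" --pt "0.023 -0.026 0.0 -0.145 -1" --pt "0.027 -0.022 0.0 -0.145 -1" --pt "0.03 -0.018 0.0 -0.145 -1" --pt "0.032 -0.013 0.0 -0.145 -1" --pt "0.034 -0.009 0.0 -0.145 -1" --pt "0.021 0.019 0.006 -0.138 -1" --pt "0.018 0.021 0.006 -0.138 -1" --pt "0.015 0.024 0.006 -0.138 -1" --pt "0.011 0.025 0.006 -0.138 -1"

```text
t: 2.1
eef_pos: [0.3687, -0.3262, 0.1988]
eef_rot: [0.625, 0.781, -0.0, 0.0]
force: [0.5, -0.7, 0.3]
grip_width: 0.0876
grip_force: 0.0
```

Call:
jog_arm --pt "0.008 0.027 0.006 -0.138 -1" --pt "0.004 0.027 0.006 -0.138 -1" --pt "0.0 0.028 0.006 -0.138 -1" --pt "-0.003 0.028 0.006 -0.138 -1" --pt "-0.007 0.027 0.006 -0.138 -1" --pt "-0.011 0.026 0.006 -0.138 -1" --pt "-0.014 0.024 0.006 -0.138 -1" --pt "-0.017 0.022 0.006 -0.138 -1" --pt "0 0 0 0 -1" --pt "0 0 0 0 -1"

```text
t: 3.1
eef_pos: [0.5624, -0.2175, 0.1502]
eef_rot: [0.126, 0.992, 0.0, -0.0]
force: [-0.6, -0.2, 0.2]
grip_width: 0.088
grip_force: 0.0
```

```bash
sed -i 's/round(a,3)/round(float(a),3)/' h.py
cat > d.py <<'E'
from h import *
np.set_printoptions(precision=3,suppress=True)
p,R=pose(); print("tcp",p,"tool y yaw",np.degrees(np.arctan2(R[1,1],R[0,1])))
c=shot("wrist"); save(c,"w1.png"); print("cam",c["W"][1],c["W"][0][:,2])
for q in ["dish","dish_lip","jar_mouth","caramel1"]:
    print(q,[(round(d["score"],2),w(c,d["xyz"]).round(3).tolist()) for d in mark_of(c,q)[:4]])
for c in (c,shot("scene"),shot("side")):
    P=cloud(c).reshape(-1,3); m=(P[:,2]>.004)&(P[:,2]<.026)&(abs(P[:,0]-.515)<.12)&(abs(P[:,1]+.206)<.08)
    Q=P[m]; 
    if len(Q)>30:
        r=cv2.minAreaRect((Q[:,:2]*1000).astype(np.float32)); print(len(Q),r)
E
python3 d.py
```

```text
tcp [ 0.562 -0.217  0.15 ] tool y yaw 75.57247516958195
cam [ 0.499 -0.201  0.312] [ 0.233 -0.061 -0.971]
dish [(0.9, [0.516, -0.208, -0.001]), (0.43, [0.495, -0.208, 0.015])]
dish_lip [(0.97, [0.426, -0.184, 0.003]), (0.69, [0.533, -0.218, 0.014])]
jar_mouth []
caramel1 [(0.88, [0.567, -0.229, 0.016]), (0.85, [0.532, -0.22, 0.014]), (0.66, [0.457, -0.206, 0.011]), (0.57, [0.494, -0.207, 0.009])]
10416 ((514.9303588867188, -207.26646423339844), (60.484954833984375, 179.34332275390625), 76.093017578125)
577 ((515.5857543945312, -206.7104949951172), (218.20755004882812, 155.12338256835938), 0.9176095724105835)
686 ((514.7595825195312, -210.23565673828125), (147.56993103027344, 240.25791931152344), 88.37258911132812)
```

View pics/w1.png

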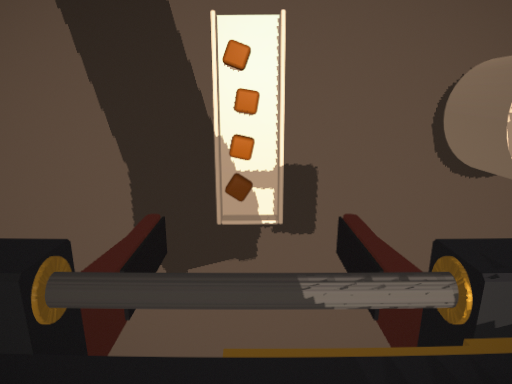

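Call:
jog_arm --pt "-0.002 0.001 0.03 -0.009 -1" --pt "0 0 0.03 0 -1" --pt "0 0 0.03 0 -1" --pt "0 0 0.03 0 -1" --pt "0 0 0.018 0 -1" --pt "0 0 0.008 0 -1" --pt "0 0 0 0 -1" --pt "0 0 0 0 1" --pt "0 0 0 0 1" --pt "0 0 0 0 1" --grip_force 45

```text
t: 4.45
eef_pos: [0.5654, -0.2176, 0.0058]
eef_rot: [0.121, 0.993, -0.0, 0.001]
force: [0.5, -0.1, -0.3]
grip_width: 0.0675
grip_force: 0.0
```

Call:
jog_arm --pt "0 0 0 0 1" --pt "0 0 0 0 1" --pt "0 0 0 0 1"

```text
t: 4.75
eef_pos: [0.5651, -0.2176, 0.0054]
eef_rot: [0.121, 0.993, -0.0, 0.0]
force: [-1.8, -1.5, 6.0]
grip_width: 0.0595
grip_force: 44.9
```

Call:
jog_arm --pt "0 0 -0.005 0 1" --pt "0 0 -0.01 0 1" --pt "0 0 -0.015 0 1" --pt "0 0 -0.02 0 1" --pt "0 0 -0.02 0 1" --pt "0 0 -0.015 0 1" --pt "0 0 -0.01 0 1" --pt "0 0 0 0 1" --grip_force 55

```text
t: 5.55
eef_pos: [0.5656, -0.2175, 0.1014]
eef_rot: [0.121, 0.993, -0.0, 0.001]
force: [0.1, -0.1, -2.1]
grip_width: 0.0599
grip_force: 54.9
```

```bash
cat > t.py <<'E'
from h import *
import sys
np.set_printoptions(precision=3,suppress=True)
p,R=pose(); print("tcp",p)
c=shot("wrist"); save(c,sys.argv[1])
for q in ["dish","dish_lip","jar_mouth","caramel1"]:
    print(q,[(round(d["score"],2),w(c,d["xyz"]).round(3).tolist()) for d in mark_of(c,q)[:4]])
if len(sys.argv)>2:
    d=(cloud(c)-p)@R   # tool coords: x to lip, z down
    for x in (.02,.04,.06,.08,.1,.12,.13):
        m=(abs(d[...,0]-x)<.005)&(abs(abs(d[...,1])-.028)<.0025)&(d[...,2]<.12)
        print(x, m.sum(), np.nanmedian(d[m][:,2]) if m.sum() else None, end="; ")
E
python3 t.py w2.png 1
```

```text
tcp [ 0.566 -0.218  0.101]
dish [(0.94, [0.515, -0.206, 0.097])]
dish_lip []
jar_mouth []
caramel1 [(0.79, [0.564, -0.23, 0.107]), (0.75, [0.492, -0.204, 0.105]), (0.59, [0.532, -0.217, 0.106])]
0.02 3347 -0.10884825603742583; 0.04 705 -0.015535249972786115; 0.06 741 -0.015613834912206224; 0.08 674 -0.015847392463558572; 0.1 725 -0.015721865788999256; 0.12 0 None; 0.13 0 None;
```

Call:
jog_arm --pt "0 0 -0.004 0.03 1" --pt "0 0 -0.004 0.06 1" --pt "0 0 -0.004 0.09 1" --pt "0 0 -0.004 0.11 1" --pt "0 0 -0.004 0.12 1" --pt "0 0 -0.004 0.12 1" --pt "0 0 -0.004 0.12 1" --pt "0 0 -0.004 0.12 1" --pt "0 0 -0.004 0.12 1" --pt "0 0 -0.004 0.12 1"

```text
t: 6.8
eef_pos: [0.5646, -0.217, 0.1396]
eef_rot: [0.588, 0.809, 0.0, -0.0]
force: [0.1, -0.3, -2.4]
grip_width: 0.0597
grip_force: 54.9
```

Call:
jog_arm --pt "0 0 0 0.11 1" --pt "0 0 0 0.09 1" --pt "0 0 0 0.06 1" --pt "0 0 0 0.04 1" --pt "0 0 0 0.02 1" --pt "0 0 0 0 1"

```text
t: 7.4
eef_pos: [0.5647, -0.217, 0.1395]
eef_rot: [0.708, 0.707, -0.0, -0.0]
force: [0.0, -0.5, -2.3]
grip_width: 0.0596
grip_force: 54.9
```

```bash
cat > j.py <<'E'
from h import *
from scipy.optimize import least_squares
np.set_printoptions(precision=4,suppress=True)
p,R=pose(); print("tcp",p,"tool y yaw",np.degrees(np.arctan2(R[1,1],R[0,1])))
for n in ("scene","side","wrist"):
    c=shot(n)
    for q in ["jar","jar_mouth","dish_lip"]: print(n,q,[(round(d["score"],2),w(c,d["xyz"]).round(3).tolist()) for d in mark_of(c,q)[:1]])
    P=cloud(c).reshape(-1,3); r=np.hypot(P[:,0]-.564,P[:,1]-.015)
    Q=P[(P[:,2]>.105)&(P[:,2]<.115)&(r>.036)&(r<.056)]
    if len(Q)<40: print(len(Q)); continue
    f=least_squares(lambda a:np.hypot(Q[:,0]-a[0],Q[:,1]-a[1])-.046,[.564,.015],loss="soft_l1",f_scale=.003); print(n,len(Q),f.x)
E
python3 j.py; python3 t.py w3.png 1 | tail -1
```

```text
tcp [ 0.5647 -0.217   0.1395] tool y yaw -0.07357952705176313
scene jar [(0.78, [0.562, 0.015, -0.003])]
scene jar_mouth [(0.89, [0.565, 0.017, 0.114])]
scene dish_lip [(0.97, [0.565, -0.071, 0.133])]
scene 142 [0.5658 0.0162]
side jar [(0.66, [0.559, -0.077, 0.137])]
side jar_mouth [(0.97, [0.563, 0.014, 0.111])]
side dish_lip [(0.85, [0.561, -0.076, 0.137])]
side 135 [0.5635 0.0148]
wrist jar []
wrist jar_mouth []
wrist dish_lip []
0
0.02 3313 -0.11302427728314125; 0.04 677 -0.015620239981693557; 0.06 648 -0.01588969948295551; 0.08 645 -0.015719627450992212; 0.1 708 -0.015676149211302788; 0.12 0 None; 0.13 0 None;
```

Call:
jog_arm --pt "0.004 0 0 0 1" --pt "0.009 0 0 0 1" --pt "0.014 0 0 0 1" --pt "0.016 0 0 0 1" --pt "0.016 0 0 0 1" --pt "0.014 0 0.002 0 1" --pt "0.01 0 0.005 0 1" --pt "0.006 0 0.007 0 1" --pt "0.002 0 0.006 0 1" --pt "0 0 0.002 0 1"

```text
t: 9.25
eef_pos: [0.5642, -0.1263, 0.1165]
eef_rot: [0.707, 0.707, -0.001, -0.001]
force: [-0.5, -0.4, -2.0]
grip_width: 0.0595
grip_force: 54.9
```

Call:
jog_arm --pt "0 0 0 0 1" --pt "0 0 0 0 1" --pt "0 0 0 0 1" --grip_force 12

```text
t: 9.55
eef_pos: [0.565, -0.1269, 0.1178]
eef_rot: [0.708, 0.706, 0.0, 0.0]
force: [1.4, -1.3, -1.4]
grip_width: 0.0597
grip_force: 12.0
```

```bash
python3 t.py w4.png 1
```

```text
tcp [ 0.565 -0.127  0.118]
dish [(0.59, [0.567, -0.078, 0.112])]
dish_lip []
jar_mouth []
caramel1 [(0.84, [0.556, -0.02, 0.122]), (0.78, [0.55, -0.134, 0.124]), (0.57, [0.559, -0.097, 0.126]), (0.36, [0.734, -0.014, -0.003])]
0.02 3232 -0.1134349566921546; 0.04 703 -0.014643808065937998; 0.06 758 -0.014320967396793532; 0.08 811 -0.013812325265293251; 0.1 881 -0.013234952751683297; 0.12 0 None; 0.13 0 None;
```

Call:
jog_arm --pt "0 0 -0.003 0 1" --pt "0 0 -0.006 0 1" --pt "0.001 0 -0.007 0 1" --pt "0.001 0 -0.007 0 1" --pt "0.002 0 -0.006 0 1" --pt "0.002 0 -0.005 0 1" --pt "0 0 0 0 1" --grip_force 9

```text
t: 10.5
eef_pos: [0.5653, -0.1198, 0.1527]
eef_rot: [0.707, 0.707, 0.0, 0.001]
force: [0.1, -0.7, -0.8]
grip_width: 0.0596
grip_force: 9.0
```

```bash
python3 t.py w5.png 1
python3 - <<'E'
from h import *
c=shot("scene");print([(round(d["score"],2),w(c,d["xyz"]).round(3).tolist()) for q in ("jar","dish_lip") for d in mark_of(c,q)[:1]])
s=c["color"][130:280,150:330]; s=cv2.resize(s,None,fx=2.6,fy=2.6,interpolation=cv2.INTER_CUBIC)
cw=cv2.imread("pics/w5.png"); cv2.imwrite("pics/m5.png",np.hstack([cv2.resize(cw,(332,390*332//332))[:390],s[:390,:,::-1]])[:, :800])
E
```

```text
tcp [ 0.565 -0.12   0.153]
dish [(0.86, [0.565, -0.078, 0.128])]
dish_lip []
jar_mouth []
caramel1 [(0.94, [0.554, -0.072, 0.144]), (0.87, [0.562, -0.038, 0.129]), (0.55, [0.551, -0.107, 0.152])]
0.02 3152 -0.1135853209074193; 0.04 602 -0.00035054480474745167; 0.06 577 0.0065227156198961935; 0.08 553 0.013513318031080109; 0.1 529 0.020644986711042115; 0.12 164 0.0329839495729934; 0.13 0 None; [(0.67, [0.561, 0.014, -0.001]), (0.78, [0.566, 0.014, 0.1])]
```

View pics/m5.png

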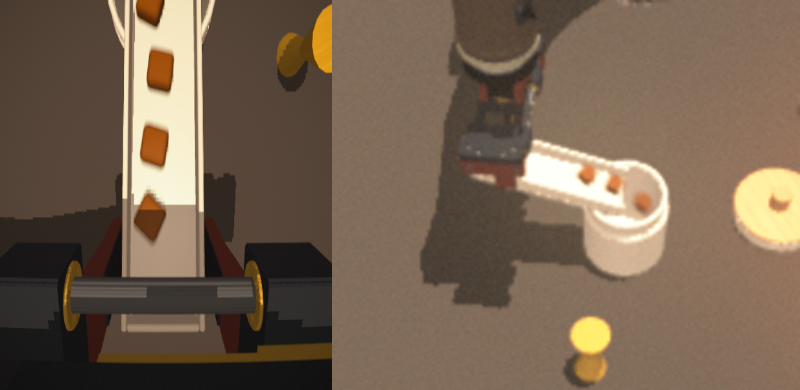

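Call:
jog_arm --pt "0 0 0 0 1" --pt "0 0 0 0 1" --pt "0 0 0 0 1" --pt "0.001 0 -0.004 0 1" --pt "0.001 0 -0.005 0 1" --pt "0.001 0 -0.005 0 1" --pt "0.001 0 -0.004 0 1" --pt "0 0 0 0 1" --pt "0 0 0 0 1" --pt "0 0 0 0 1"

```text
t: 11.9
eef_pos: [0.5647, -0.1162, 0.1696]
eef_rot: [0.707, 0.707, -0.0, -0.0]
force: [-0.0, -0.5, -0.7]
grip_width: 0.0598
grip_force: 9.0
```

```bash
cat > v.py <<'E'
from h import *
import sys
c=shot("scene");print([(q,round(d["score"],2),w(c,d["xyz"]).round(3).tolist()) for q in ("jar","dish_lip","caramel1") for d in mark_of(c,q)[:4]])
s=c["color"][130:280,150:330]; s=cv2.resize(s,None,fx=2.6,fy=2.6,interpolation=cv2.INTER_CUBIC)
cw=cv2.imread("pics/"+sys.argv[1]); cv2.imwrite("pics/m"+sys.argv[1],np.hstack([cv2.resize(cw,(332,390)),s[:390,:,::-1]])[:, :800])
E
python3 t.py w6.png 1; python3 v.py w6.png
```

```text
tcp [ 0.565 -0.116  0.17 ]
dish [(0.66, [0.567, -0.079, 0.14])]
dish_lip [(0.67, [0.564, 0.005, 0.102])]
jar_mouth []
caramel1 [(0.53, [0.588, 0.015, 0.02])]
0.02 3151 -0.11356910809574103; 0.04 570 0.0069053485331849965; 0.06 527 0.017328408900290047; 0.08 461 0.027890840163242166; 0.1 415 0.038015145184804734; 0.12 304 0.04780844491431292; 0.13 0 None; [('jar', 0.65, [0.502, 0.208, -0.003]), ('jar', 0.56, [0.563, 0.015, -0.004]), ('dish_lip', 0.77, [0.567, 0.009, 0.099]), ('dish_lip', 0.63, [0.503, 0.206, -0.001]), ('caramel1', 0.36, [0.484, -0.499, -0.005])]
```

View pics/mw6.png

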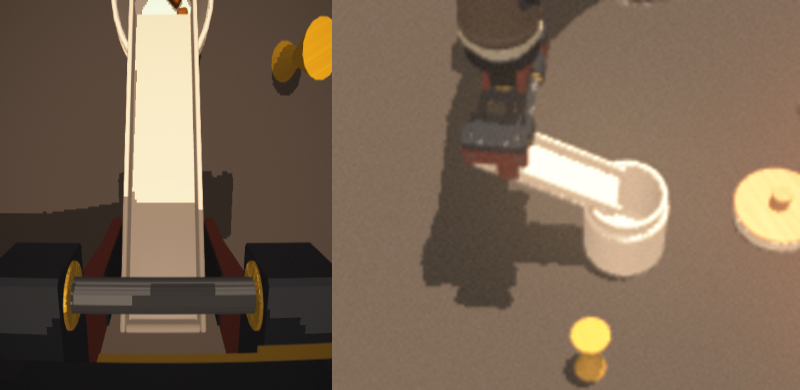

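Call:
jog_arm --pt "0 0 0 0 1" --pt "0 0 0 0 1" --pt "0 0 -0.01 0 1" --pt "0 0 -0.02 0 1" --pt "-0.005 0 -0.01 0 1" --pt "-0.015 0 0 0 1" --pt "-0.025 0 0 0 1" --pt "-0.03 0 0.01 0 1" --pt "-0.025 0 0.02 0 1" --pt "-0.02 0 0.03 0 1" --grip_force 50

```text
t: 13.35
eef_pos: [0.5648, -0.2403, 0.1498]
eef_rot: [0.708, 0.706, -0.0, 0.002]
force: [-0.1, -0.4, -1.5]
grip_width: 0.0599
grip_force: 50.0
```

Call:
jog_arm --pt "-0.005 0 0.03 0 1" --pt "0 0 0.025 0 1" --pt "0 0 0.01 0 1" --pt "0 0 0 0 1"

```text
t: 13.75
eef_pos: [0.5634, -0.2417, 0.0829]
eef_rot: [0.708, 0.707, -0.001, -0.001]
force: [-0.1, -0.0, -2.3]
grip_width: 0.0596
grip_force: 50.0
```

```bash
python3 t.py w7.png 1; python3 v.py w7.png
```

```text
tcp [ 0.563 -0.242  0.083]
dish [(0.96, [0.567, -0.203, 0.053])]
dish_lip [(0.8, [0.563, -0.118, 0.015])]
jar_mouth []
caramel1 []
0.02 3305 -0.11294197140003397; 0.04 573 0.007089551891225956; 0.06 518 0.017369246449370192; 0.08 464 0.02811224628339616; 0.1 420 0.038459608585986314; 0.12 321 0.048218144653739865; 0.13 123 0.08286400968743717; [('jar', 0.97, [0.561, 0.016, -0.003]), ('dish_lip', 0.62, [0.567, -0.117, 0.013])]
```

Call:
jog_arm --pt "0 0 0.01 0 1" --pt "0 0 0 0 1" --pt "0 0 0.004 0 1" --pt "-0.001 0 0.008 0 1" --pt "-0.002 0 0.01 0 1" --pt "-0.002 0 0.012 0 1" --pt "-0.002 0 0.012 0 1" --pt "-0.001 0 0.01 0 1" --pt "0 0 0.008 0 1" --pt "0 0 0.003 0 1" --grip_force 9

```text
t: 15.2
eef_pos: [0.5641, -0.2491, 0.0068]
eef_rot: [0.707, 0.707, -0.0, -0.001]
force: [-3.5, 0.7, 9.1]
grip_width: 0.06
grip_force: 9.0
```

```bash
python3 t.py w8.png 1; python3 v.py w8.png
```

```text
tcp [ 0.564 -0.249  0.007]
dish [(0.74, [0.562, -0.199, -0.0])]
dish_lip []
jar_mouth []
caramel1 []
0.02 3163 -0.11355661751458672; 0.04 689 -0.014055209623930818; 0.06 757 -0.014218643869022635; 0.08 813 -0.014159950465434737; 0.1 899 -0.014062595942055455; 0.12 0 None; 0.13 0 None; [('jar', 0.94, [0.562, 0.011, -0.0]), ('dish_lip', 0.79, [0.565, -0.106, 0.001])]
```

View pics/mw8.png

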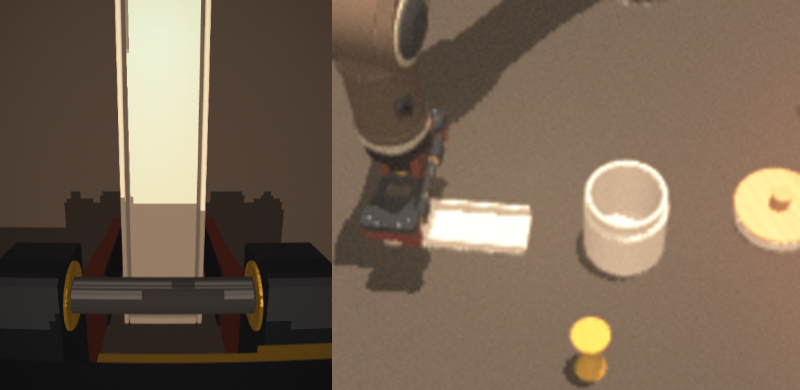

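Call:
jog_arm --pt "0 0 0 0 -1" --pt "0 0 0 0 -1" --pt "0 0 0 0 -1" --pt "0 0 0 0 -1" --pt "0 0 -0.01 0 -1" --pt "0 0 -0.03 0 -1" --pt "0 0 -0.045 0 -1" --pt "0 0 -0.045 0 -1" --pt "0 0 -0.045 0 -1" --pt "0 0 -0.03 0 -1"

```text
t: 16.65
eef_pos: [0.5656, -0.2494, 0.2172]
eef_rot: [0.707, 0.707, 0.001, 0.002]
force: [0.4, -1.1, -0.0]
grip_width: 0.0878
grip_force: 0.0
```

Call:
jog_arm --pt "0.03 0 0 0 -1" --pt "0.045 -0.007 0 0 -1" --pt "0.045 -0.007 0 0 -1" --pt "0.045 -0.007 0 0 -1" --pt "0.045 -0.007 0 0 -1" --pt "0.045 -0.007 0 0 -1" --pt "0.045 -0.007 0 0 -1" --pt "0.045 -0.007 0 0 -1" --pt "0.045 -0.007 0 0 -1" --pt "0.03 -0.007 0 0 -1"

```text
t: 17.65
eef_pos: [0.5012, 0.1744, 0.2137]
eef_rot: [0.706, 0.708, 0.001, 0.0]
force: [0.1, -0.0, 0.3]
grip_width: 0.0879
grip_force: 0.0
```

Call:
jog_arm --pt "0.02 -0.002 0.02 0 -1" --pt "0.018 0 0.03 0 -1" --pt "0 0 0.02 0 -1" --pt "0 0 0 0 -1" --pt "0 0 0 0 -1"

```text
t: 18.15
eef_pos: [0.5003, 0.2087, 0.1434]
eef_rot: [0.708, 0.707, -0.0, 0.0]
force: [0.8, 0.2, 0.4]
grip_width: 0.0873
grip_force: 0.0
```

```bash
cat > l.py <<'E'
from h import *
import sys
from scipy.optimize import least_squares
np.set_printoptions(precision=4,suppress=True)
p,R=pose(); print("tcp",p,"tool y yaw",np.degrees(np.arctan2(R[1,1],R[0,1])),observe()["force"])
for n in ("wrist","scene","side"):
    c=shot(n)
    if n=="wrist": save(c,sys.argv[1])
    for q in ["lid","lid_knob","jar","jar_mouth"]: print(n,q,[(round(d["score"],2),w(c,d["xyz"]).round(3).tolist()) for d in mark_of(c,q)[:4] if w(c,d["xyz"])[1]<.26])
    P=cloud(c).reshape(-1,3); r=np.hypot(P[:,0]-.5,P[:,1]-.211)
    Q=P[(P[:,2]>.042)&(P[:,2]<.054)&(r<.022)]; print("knob",len(Q),np.median(Q,0) if len(Q) else "")
    Q=P[(P[:,2]>.018)&(P[:,2]<.03)&(r<.07)]
    if len(Q)>40: print("plate",cv2.minEnclosingCircle((Q[:,:2]*1000).astype(np.float32)), np.median(Q[:,2]))
E
python3 l.py w9.png
```

```text
tcp [0.5003 0.2087 0.1434] tool y yaw -0.06499559535492704 [0.7807 0.216  0.4353]
wrist lid [(0.7, [0.498, 0.216, -0.001])]
wrist lid_knob [(0.83, [0.499, 0.21, 0.049])]
wrist jar [(0.71, [0.562, 0.017, 0.002])]
wrist jar_mouth []
knob 833 [0.5016 0.2124 0.048 ]
plate ((501.17413330078125, 211.5782928466797), 58.08481979370117) 0.0241050841512791
scene lid [(0.64, [0.501, 0.206, 0.003])]
scene lid_knob [(0.64, [0.5, 0.214, 0.044])]
scene jar [(0.8, [0.563, 0.017, -0.002])]
scene jar_mouth []
knob 44 [0.5032 0.2126 0.0465]
plate ((502.4639587402344, 212.0899200439453), 58.95582580566406) 0.023244249642353
side lid [(0.89, [0.501, 0.208, 0.002]), (0.72, [0.501, 0.208, 0.009])]
side lid_knob [(0.66, [0.502, 0.21, 0.046])]
side jar [(0.84, [0.56, 0.012, 0.001])]
side jar_mouth [(0.81, [0.562, 0.012, 0.109])]
knob 59 [0.5006 0.2124 0.0474]
plate ((500.7784729003906, 209.88275146484375), 58.97091293334961) 0.024211970147973105
```

View pics/w9.png

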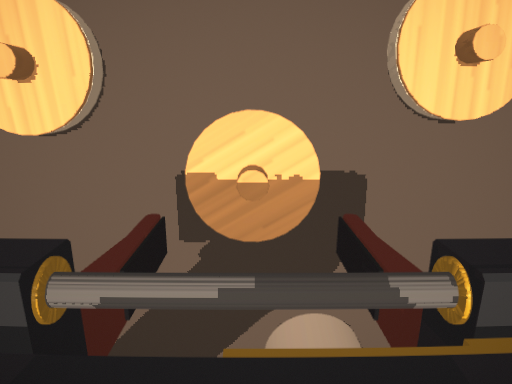

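Call:
jog_arm --pt "0.003 0.001 0.03 0 -1" --pt "0 0 0.035 0 -1" --pt "0 0 0.03 0 -1" --pt "0 0 0.015 0 -1" --pt "0 0 0.006 0 -1" --pt "0 0 0 0 -1" --pt "0 0 0 0 1" --pt "0 0 0 0 1" --pt "0 0 0 0 1" --pt "0 0 0 0 1" --grip_force 50

```text
t: 19.9
eef_pos: [0.5016, 0.2119, 0.0273]
eef_rot: [0.708, 0.707, 0.001, 0.0]
force: [-0.2, -0.0, -0.5]
grip_width: 0.0592
grip_force: 0.0
```

Call:
jog_arm --pt "0 0 0 0 1" --pt "0 0 0 0 1" --pt "0 0 0 0 1" --pt "0 0 0 0 1" --pt "0 0 0 0 1"

```text
t: 20.4
eef_pos: [0.5011, 0.2118, 0.0266]
eef_rot: [0.707, 0.707, -0.0, -0.0]
force: [-0.1, -0.3, 0.2]
grip_width: 0.0255
grip_force: 50.0
```

Call:
jog_arm --pt "0 0 -0.01 0 1" --pt "0 0 -0.025 0 1" --pt "0 0 -0.035 0 1" --pt "0 0 -0.035 0 1" --pt "0 0 -0.03 0 1" --pt "-0.015 0.005 -0.01 0 1" --pt "-0.03 0.01 0 0 1" --pt "-0.035 0.011 0 0 1" --pt "-0.035 0.011 0 0 1" --pt "-0.035 0.011 0 0 1"

```text
t: 21.4
eef_pos: [0.5491, 0.0605, 0.1724]
eef_rot: [0.707, 0.707, 0.0, 0.0]
force: [0.6, 0.1, -1.4]
grip_width: 0.0249
grip_force: 50.0
```

Call:
jog_arm --pt "-0.025 0.008 0 0 1" --pt "-0.015 0.005 0 0 1" --pt "-0.006 0.002 0 0 1" --pt "0 0 0 0 1" --pt "0 0 0 0 1"

```text
t: 21.9
eef_pos: [0.5636, 0.0175, 0.1718]
eef_rot: [0.707, 0.707, 0.0, -0.0]
force: [0.1, -0.3, -0.3]
grip_width: 0.025
grip_force: 50.0
```

```bash
cat > k.py <<'E'
from h import *
from scipy.optimize import least_squares
np.set_printoptions(precision=4,suppress=True)
p,R=pose(); print("tcp",p,"tool y yaw",np.degrees(np.arctan2(R[1,1],R[0,1])),observe()["force"])
for n in ("scene","side","wrist"):
    c=shot(n); save(c,"k_"+n+".png")
    for q in ["lid","lid_knob","jar","dish","caramel1"]: print(n,q,[(round(d["score"],2),w(c,d["xyz"]).round(3).tolist()) for d in mark_of(c,q)[:4] if w(c,d["xyz"])[1]<.26])
    P=cloud(c).reshape(-1,3); r=np.hypot(P[:,0]-.5645,P[:,1]-.0155)
    Q=P[(P[:,2]>.02)&(P[:,2]<.08)&(r<.06)]
    if len(Q)>40: print("jar body",len(Q),least_squares(lambda a:np.hypot(Q[:,0]-a[0],Q[:,1]-a[1])-.051,[.564,.015],loss="soft_l1",f_scale=.002).x)
    z=p[2]-.003; Q=P[(abs(P[:,2]-z)<.004)&(r<.075)&(r>.03)]
    if len(Q)>40: print("plate",len(Q),cv2.minEnclosingCircle((Q[:,:2]*1000).astype(np.float32)))
E
python3 k.py; python3 -c "
import cv2,numpy as np
a=cv2.imread('pics/k_scene.png')[130:280,160:330];b=cv2.imread('pics/k_side.png')[120:270,150:320]
cv2.imwrite('pics/k.png',cv2.resize(np.hstack([a,b]),(782,345),interpolation=cv2.INTER_CUBIC))"
```

```text
tcp [0.5636 0.0175 0.1718] tool y yaw 0.0504826852654142 [ 0.0671 -0.3405 -0.2703]
scene lid [(0.67, [0.569, -0.191, 0.0])]
scene lid_knob [(0.72, [0.565, 0.021, 0.189])]
scene jar [(0.68, [0.563, 0.015, -0.002])]
scene dish [(0.97, [0.567, -0.195, 0.001])]
scene caramel1 [(0.22, [0.56, 0.018, 0.112])]
jar body 324 [0.5643 0.0161]
plate 449 ((565.1035766601562, 17.88328742980957), 57.74451446533203)
side lid [(0.87, [0.563, 0.013, 0.145])]
side lid_knob [(0.55, [0.563, 0.017, 0.192])]
side jar [(0.74, [0.56, 0.011, -0.001])]
side dish [(0.66, [0.561, -0.199, 0.001]), (0.55, [0.563, 0.018, 0.145])]
side caramel1 []
jar body 576 [0.5638 0.0139]
plate 464 ((562.4376220703125, 14.487717628479004), 60.19786834716797)
wrist lid [(0.66, [0.566, 0.019, 0.146])]
wrist lid_knob [(0.74, [0.559, 0.018, 0.194])]
wrist jar []
wrist dish [(0.68, [0.564, -0.199, -0.0])]
wrist caramel1 []
plate 16413 ((563.7767944335938, 15.353555679321289), 57.995025634765625)
```

View pics/k.png

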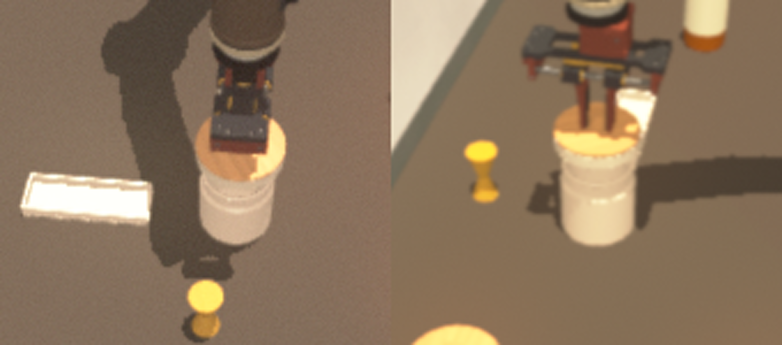

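Call:
jog_arm --pt "-0.001 0 0.01 0 1" --pt "0 0 0.012 0 1" --pt "0 0 0.01 0 1" --pt "0 0 0.005 0 1" --pt "0 0 0.003 0 1" --pt "0 0 0 0 1"

```text
t: 23.4
eef_pos: [0.5637, 0.0148, 0.1311]
eef_rot: [0.707, 0.707, -0.0, -0.0]
force: [-0.0, 0.8, -1.3]
grip_width: 0.0251
grip_force: 50.0
```

Call:
jog_arm --pt "0 0 0.002 0 1" --pt "0 0 0.002 0 1" --pt "0 0 0 0 1"

```text
t: 23.7
eef_pos: [0.5641, 0.0149, 0.1278]
eef_rot: [0.707, 0.707, 0.0, 0.0]
force: [-0.3, 0.0, -1.1]
grip_width: 0.025
grip_force: 50.0
```

Call:
jog_arm --pt "0 0 0.002 0 1" --pt "0 0 0.002 0 1" --pt "0 0 0 0 1"

```text
t: 24.0
eef_pos: [0.5644, 0.0152, 0.1243]
eef_rot: [0.707, 0.707, 0.001, 0.0]
force: [-1.0, 1.4, 3.9]
grip_width: 0.0252
grip_force: 50.0
```

Lugs are engaging as expected; the lateral force is small.

Call:
jog_arm --pt "0 0 0.002 0 1" --pt "0 0 0 0 1" --grip_force 60

```text
t: 24.2
eef_pos: [0.563, 0.0144, 0.1205]
eef_rot: [0.707, 0.707, -0.001, -0.001]
force: [-0.1, -1.6, -6.7]
grip_width: 0.0248
grip_force: 60.0
```

Call:
jog_arm --pt "0 0 0.002 0 1" --pt "0 0 0 0 1"

```text
t: 24.4
eef_pos: [0.5637, 0.0145, 0.1191]
eef_rot: [0.708, 0.707, -0.0, -0.0]
force: [0.2, -0.3, -3.7]
grip_width: 0.0248
grip_force: 60.0
```

Call:
jog_arm --pt "0 0 0.002 0 1" --pt "0 0 0 0 1"

```text
t: 24.6
eef_pos: [0.5644, 0.0146, 0.1186]
eef_rot: [0.708, 0.707, 0.0, 0.001]
force: [-1.9, -0.3, 3.7]
grip_width: 0.0246
grip_force: 60.0
```

Call:
jog_arm --pt "0 0 0.002 0 1" --pt "0 0 0 0 1"

```text
t: 24.8
eef_pos: [0.5648, 0.0146, 0.1184]
eef_rot: [0.708, 0.707, 0.001, 0.001]
force: [-7.7, -2.0, 19.0]
grip_width: 0.0252
grip_force: 60.0
```

Call:
jog_arm --pt "0 0 0.002 0 1" --pt "0 0 0 0 1"

```text
t: 25.0
eef_pos: [0.5653, 0.0148, 0.1181]
eef_rot: [0.708, 0.707, 0.001, 0.002]
force: [-11.8, -1.7, 34.0]
grip_width: 0.0248
grip_force: 60.0
```

Call:
jog_arm --pt "0 -0.001 -0.001 0 1" --pt "0 0 0 0 1" --pt "0 0 0 0 1"

```text
t: 25.3
eef_pos: [0.565, 0.0148, 0.1182]
eef_rot: [0.708, 0.707, 0.002, 0.002]
force: [-5.6, -1.5, 21.9]
grip_width: 0.0247
grip_force: 60.0
```

```bash
cat > f.py <<'E'
from h import *
np.set_printoptions(precision=4,suppress=True)
s=observe(); print(s["force"],s["eef_pos"])
for n in ("wrist","scene","side"):
    c=shot(n)
    if n!="wrist": save(c,"f_"+n+".png")
    for q in ["lid","jar","dish"]: print(n,q,[(round(d["score"],2),w(c,d["xyz"]).round(3).tolist()) for d in mark_of(c,q)[:4] if w(c,d["xyz"])[1]<.15])
    P=cloud(c).reshape(-1,3); r=np.hypot(P[:,0]-.5645,P[:,1]-.0155)
    Q=P[(P[:,2]>.106)&(P[:,2]<.122)&(r<.056)&(r>.03)]
    if len(Q)>40:
        A=np.c_[Q[:,0]-.5645,Q[:,1]-.0155,np.ones(len(Q))]; k=np.linalg.lstsq(A,Q[:,2],rcond=None)[0]
        print("plate tilt(deg) x,y, z",np.degrees(k[:2]),k[2],len(Q))
E
python3 f.py; python3 -c "
import cv2,numpy as np
a=cv2.imread('pics/f_scene.png')[130:280,160:330];b=cv2.imread('pics/f_side.png')[120:270,150:320]
cv2.imwrite('pics/f.png',cv2.resize(np.hstack([a,b]),(782,345),interpolation=cv2.INTER_CUBIC))"
```

```text
[-5.5745 -1.4748 21.9337] [0.565  0.0148 0.1182]
wrist lid [(0.93, [0.567, 0.019, 0.093])]
wrist jar []
wrist dish []
plate tilt(deg) x,y, z [ 0.0124 -0.1277] 0.11610193873549732 15411
scene lid [(0.64, [0.567, 0.012, 0.092])]
scene jar [(0.78, [0.564, 0.011, -0.003])]
scene dish [(0.65, [0.568, -0.193, -0.0]), (0.18, [0.562, 0.013, -0.001])]
plate tilt(deg) x,y, z [ 0.3195 -0.1776] 0.11519585296706505 366
side lid [(0.84, [0.563, 0.012, 0.091])]
side jar [(0.83, [0.561, 0.013, 0.0])]
side dish [(0.73, [0.56, -0.201, 0.001])]
plate tilt(deg) x,y, z [ 0.0057 -1.8733] 0.1159297236778552 429
```

View pics/f.png

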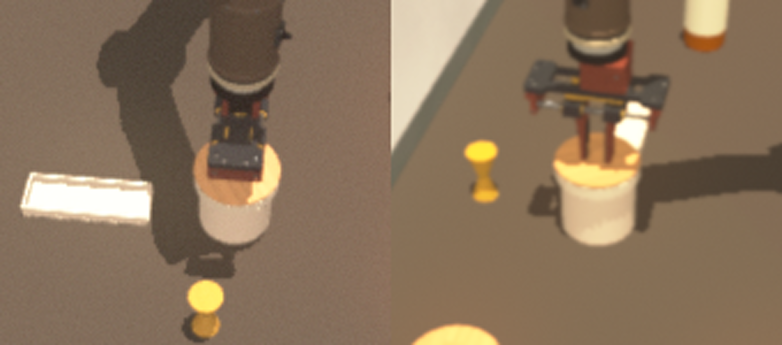

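Call:
jog_arm --pt "0 0 0.001 0 1" --pt "0 0 0 0 1" --pt "0 0 0 0 1"

```text
t: 26.2
eef_pos: [0.5651, 0.0149, 0.1181]
eef_rot: [0.708, 0.707, 0.002, 0.002]
force: [-7.6, -1.7, 30.3]
grip_width: 0.0249
grip_force: 60.1
```

```bash
python3 -c "
from cell import *
print(observe()['force']); print(hand_in())"
```

```text
[-7.57942422 -1.71025521 30.29429364]
the job is handed in; nothing more can be done
None
```

I handed the job in at about 26 s: the caramels are in the jar, the empty dish is upright on the counter, the lid has clicked home level, and the hand is still pressing it down with about 30 N.

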